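# A scoop of ice, held ready over the mug

## Robot

A 7-joint arm with a two-finger parallel gripper is mounted at the origin on a cart in front of the work surface, level with it; the furniture and walls round the work are solid. World frame = base frame: x ahead of the robot, y to its left, z up, the work surface at z = 0. Lengths are in m, angles in rad, forces in N, time in s.
With the tool pointing down it reaches from about 0.35 to 0.9 m from the base axis. Payload 19.9 kg.
Tool frame: the origin (TCP) lies between the finger pads; the fingertips stand arm.tcp_to_tips ahead of it and the grasp point (between the pads) lies 5 mm behind it (arm.tcp_to_tips is the distance from the TCP to the fingertips, in m); z points along the fingers, y is the line along which they close (so a half turn about z gives the same grasp; the last joint's range is limited). The gripper opens to 94 mm and grips with 3 to 60 N. Pads are 16 mm wide; open, the fingers measure 119 mm over their backs; the gripper's body (75 mm by 177 mm) begins 78 mm behind the grasp point.
Start: joints at [1.151, 0.417, -0.01, 1.614, 0.005, 1.111, -0.053], TCP at [0.231, -0.581, 0.219] pointing down, gripper open.
Joint ranges: [-2.81, 2.81], [-0.39, 2.02], [-1.27, 1.25], [0.06, 2.57], [-1.19, 4.33], [0.19, 2], [-2.82, 2.82]. Speed limits (rad/s): [1.89, 1.89, 2.39, 2.39, 3.01, 3.01, 3.01].

## Interface

Orientations are given as [roll, pitch, yaw] about the fixed x, y, z axes, in that order (R = Rz(yaw) Ry(pitch) Rx(roll)).
In Python, from plant import arm, eyes gives the robot as it stands. Calls block until the motion is done:
- arm.goto(position, orientation): joint-space move of the TCP to a pose.
- arm.move_straight(position, frame=None, max_speed=0.15, contact_N=None): straight line of the TCP; frame=None keeps the orientation; max_speed is the mean speed in m/s. With contact_N (N) it stops when the force on the tool has changed by that much, and returns True; else False.
- arm.movej(angles): joint-space move.
- arm.move_gripper(opening, effort=None): finger opening in m; effort is the grip in N (None keeps the last); returns when the fingers have stopped.
- arm.wait(seconds).
- arm.ik(position, orientation): joint angles nearest the present ones, or None.
- arm.sense(): the state.
- eyes.get_image(name): name is "scene" or "top" or "wrist"; returns a dict with "img" (384x512x3 uint8, blue, green, red), "camera_matrix" (3x3 intrinsics, pixels), "k1" (the pictures are not rectified: a ray, as slopes to the right and down, at radius r is drawn at 1 + k1 r^2 times it, then the intrinsics apply), "rvec" (rotation vector, rad) and "tvec" (3), from world to camera coordinates, as OpenCV has them. Camera axes: x right, y down, z forward; pixel columns grow to the right and rows downward; lengths in m; the calibration is good to about 2 mm. A picture is of the moment at which its call begins. There is no depth.
A pose or a line that the arm cannot do raises arm.Unreachable and nothing moves.
- arm.finish_job(): hands the job in; it is judged then, once.
The state is a dict: "time_s": time; "qpos": joint angles; "dq": joint speeds; "joint_torque": joint torques, N m; "tcp_pos": TCP position; "tool_rot": TCP orientation; "ft_force": force on the tool from outside, world axes, zero at the start; "torque": the same for the moment, N m; "gripper_width": finger opening in m; "grip_force": force on a finger pad.
Only numpy, scipy, OpenCV 4.12 (cv2) and the standard library are available. Lean on these libraries where they do the work, as an engineer would, in place of code of your own. Each camera call takes 0.05 s, during which the arm holds its last target. There are 200 camera calls.

## Task

Take the metal scoop by its handle and scoop at least three ice cubes out of the steel pan, without the fingers touching the ice, then carry them over the row of jars without spilling any or disturbing the jars. Stop with the scoop's front lip over the middle of the copper mug beyond the jars, about a finger's breadth above its rim, the scoop roughly level and touching neither mug nor jars, and finish there still holding the loaded scoop in the gripper, ready for me to say when to tip it in; leave the mug where it stands.

Things in the scene. Friction and masses are not known exactly. Their poses are not given: they have to be found in the camera images.
- ice_pan: open stainless-steel pan of ice, fixed to the worktop; 222 x 98 mm outside (flange 236 x 112), 48 mm high, walls and floor 3 mm, so 216 x 92 mm inside. Origin under its centre, x along its long side, its +x end to the robot's left (world +y) within 0.3 rad. Seven cubes start in one layer in the +x half (centres x = 30 to 94 mm, y within 32 mm); the -x half is empty
- ice_scoop: flat-bottomed aluminium ice scoop, 120 g, lying flat on the worktop right of the pan, lip towards world +y within 0.45 rad. Origin under the bowl's middle, x to the open front lip, z up. Bowl 86 mm long (x -44 to +42), 54 mm wide at the floor, 64 at the top of the back wall; floor 2.5 mm thick; side walls 34 mm high at the back, 9 mm near the lip. Handle: see scoop_grip
- scoop_grip (a point): middle of the scoop's handle, at x = -95 mm, z = 72 mm of the scoop: grip it here from above, fingers closing along the scoop's y. The handle is a straight flat-sided bar, 16 mm wide (y), 18 mm deep, rising backwards at 40 degrees from x = -40 mm, z = 26 mm to x = -140 mm, z = 110 mm. Grip it firmly: pushing into the ice can turn it in a weak grip
- scoop_lip (a point): middle of the scoop's front lip, on its underside: x = +42 mm, z = 0 of the scoop. The floor tapers over its last 24 mm to 0.6 mm at the lip; pushed along the pan's floor, lip a little down, it slides under cubes that the pan's end wall stops
- scoop_bowl (a point): a point inside the scoop's bowl, at x = -4 mm, z = 18 mm of the scoop; a cube whose centre is within 52 mm of it lies in the scoop
- copper_mug: copper mug with one handle, 66 mm across (68 at the rim), 72 mm high, 240 g, standing loose at the right. Origin on its underside, 15 mm off the mug's axis; the handle lies to its -y, reaching 64 mm from the mug's axis, the axis at y = +15 mm. z up
- mug_mouth (a point): the centre of the mug's mouth, level with the rim, 72 mm above the worktop; the opening is about 60 mm across. z up
- ice0: ice cube, 22 x 22 mm at its base, 19 x 19 mm at its top, 20 mm high, edges rounded, clear and whitish, 12 g, very slippery (friction about 0.15); origin at its centre
- ice1: ice cube, 22 x 22 mm at its base, 19 x 19 mm at its top, 20 mm high, edges rounded, clear and whitish, 12 g, very slippery (friction about 0.15); origin at its centre
- ice2: ice cube, 22 x 22 mm at its base, 19 x 19 mm at its top, 20 mm high, edges rounded, clear and whitish, 12 g, very slippery (friction about 0.15); origin at its centre
- ice3: ice cube, 22 x 22 mm at its base, 19 x 19 mm at its top, 20 mm high, edges rounded, clear and whitish, 12 g, very slippery (friction about 0.15); origin at its centre
- ice4: ice cube, 22 x 22 mm at its base, 19 x 19 mm at its top, 20 mm high, edges rounded, clear and whitish, 12 g, very slippery (friction about 0.15); origin at its centre
- ice5: ice cube, 22 x 22 mm at its base, 19 x 19 mm at its top, 20 mm high, edges rounded, clear and whitish, 12 g, very slippery (friction about 0.15); origin at its centre
- ice6: ice cube, 22 x 22 mm at its base, 19 x 19 mm at its top, 20 mm high, edges rounded, clear and whitish, 12 g, very slippery (friction about 0.15); origin at its centre
- spice_a: spice jar with a dark cap, 41 mm across, 105 mm high; origin under its centre, z up. It stands loose in the row between the ice and the mug: leave it standing where it is
- pepper_mill: turned wooden pepper mill, 58 mm across, 150 mm high; origin under its centre, z up. It stands loose in the row between the ice and the mug: leave it standing where it is
- spice_c: spice jar with a dark cap and paler contents, 41 mm across, 105 mm high; origin under its centre, z up. It stands loose in the row between the ice and the mug: leave it standing where it is
- vanilla_bottle: small brown bottle with a black dropper cap, 33 mm across, 102 mm high; origin under its centre, z up. It stands loose in the row between the ice and the mug: leave it standing where it is
Not all that is in view belongs to the job. Leave any purple look-alike of the spice_a alone.

How it is judged:
On the way, in this order (a step that is already met when the one before it is completed fails the run):
1. at least three ice cubes lie in the scoop and the scoop is lifted clear of the pan (((distance between each of ice0, ice1, ice2 and scoop_bowl below 0.052 m or distance between each of ice0, ice1, ice3 and scoop_bowl below 0.052 m or distance between each of ice0, ice1, ice4 and scoop_bowl below 0.052 m or distance between each of ice0, ice1, ice5 and scoop_bowl below 0.052 m or distance between each of ice0, ice1, ice6 and scoop_bowl below 0.052 m or distance between each of ice0, ice2, ice3 and scoop_bowl below 0.052 m or distance between each of ice0, ice2, ice4 and scoop_bowl below 0.052 m or distance between each of ice0, ice2, ice5 and scoop_bowl below 0.052 m or distance between each of ice0, ice2, ice6 and scoop_bowl below 0.052 m or distance between each of ice0, ice3, ice4 and scoop_bowl below 0.052 m or distance between each of ice0, ice3, ice5 and scoop_bowl below 0.052 m or distance between each of ice0, ice3, ice6 and scoop_bowl below 0.052 m or distance between each of ice0, ice4, ice5 and scoop_bowl below 0.052 m or distance between each of ice0, ice4, ice6 and scoop_bowl below 0.052 m or distance between each of ice0, ice5, ice6 and scoop_bowl below 0.052 m or distance between each of ice1, ice2, ice3 and scoop_bowl below 0.052 m or distance between each of ice1, ice2, ice4 and scoop_bowl below 0.052 m or distance between each of ice1, ice2, ice5 and scoop_bowl below 0.052 m or distance between each of ice1, ice2, ice6 and scoop_bowl below 0.052 m or distance between each of ice1, ice3, ice4 and scoop_bowl below 0.052 m) or (distance between each of ice1, ice3, ice5 and scoop_bowl below 0.052 m or distance between each of ice1, ice3, ice6 and scoop_bowl below 0.052 m or distance between each of ice1, ice4, ice5 and scoop_bowl below 0.052 m or distance between each of ice1, ice4, ice6 and scoop_bowl below 0.052 m or distance between each of ice1, ice5, ice6 and scoop_bowl below 0.052 m or distance between each of ice2, ice3, ice4 and scoop_bowl below 0.052 m or distance between each of ice2, ice3, ice5 and scoop_bowl below 0.052 m or distance between each of ice2, ice3, ice6 and scoop_bowl below 0.052 m or distance between each of ice2, ice4, ice5 and scoop_bowl below 0.052 m or distance between each of ice2, ice4, ice6 and scoop_bowl below 0.052 m or distance between each of ice2, ice5, ice6 and scoop_bowl below 0.052 m or distance between each of ice3, ice4, ice5 and scoop_bowl below 0.052 m or distance between each of ice3, ice4, ice6 and scoop_bowl below 0.052 m or distance between each of ice3, ice5, ice6 and scoop_bowl below 0.052 m or distance between each of ice4, ice5, ice6 and scoop_bowl below 0.052 m)) and height (world z) of scoop_lip above 0.07 m and contact force between the fingers and ice_scoop above 1 N), for 0.2 s.
2. the loaded scoop is carried over the row of jars: its bowl passes above a jar of the row, the lip over 0.1 m high (height (world z) of scoop_lip above 0.1 m and (horizontal distance between scoop_bowl and spice_a below 0.07 m or horizontal distance between scoop_bowl and pepper_mill below 0.07 m or horizontal distance between scoop_bowl and spice_c below 0.07 m or horizontal distance between scoop_bowl and vanilla_bottle below 0.07 m)), for 0.05 s.
At the end, for the whole second after the job is handed in: Scoop held at rest, 3+ cubes in it, lip middle within 18 mm of the mouth centre (seen from above), 5-35 mm above the rim, scoop within 0.35 rad of level, touching neither mug nor jars; other cubes on the pan; mug untouched by the arm, within 20 mm, jars within 30 mm of their starts, upright (horizontal distance between scoop_lip and mug_mouth below 0.018 m and z of scoop_lip in the frame of mug_mouth between 0.005 and 0.035 m and angle between ice_scoop's own z axis and vertical below 0.35 rad and linear speed of ice_scoop below 0.02 m/s and contact force between the fingers and ice_scoop above 1 N and ((distance between each of ice0, ice1, ice2 and scoop_bowl below 0.052 m or distance between each of ice0, ice1, ice3 and scoop_bowl below 0.052 m or distance between each of ice0, ice1, ice4 and scoop_bowl below 0.052 m or distance between each of ice0, ice1, ice5 and scoop_bowl below 0.052 m or distance between each of ice0, ice1, ice6 and scoop_bowl below 0.052 m or distance between each of ice0, ice2, ice3 and scoop_bowl below 0.052 m or distance between each of ice0, ice2, ice4 and scoop_bowl below 0.052 m or distance between each of ice0, ice2, ice5 and scoop_bowl below 0.052 m or distance between each of ice0, ice2, ice6 and scoop_bowl below 0.052 m or distance between each of ice0, ice3, ice4 and scoop_bowl below 0.052 m or distance between each of ice0, ice3, ice5 and scoop_bowl below 0.052 m or distance between each of ice0, ice3, ice6 and scoop_bowl below 0.052 m or distance between each of ice0, ice4, ice5 and scoop_bowl below 0.052 m or distance between each of ice0, ice4, ice6 and scoop_bowl below 0.052 m or distance between each of ice0, ice5, ice6 and scoop_bowl below 0.052 m or distance between each of ice1, ice2, ice3 and scoop_bowl below 0.052 m or distance between each of ice1, ice2, ice4 and scoop_bowl below 0.052 m or distance between each of ice1, ice2, ice5 and scoop_bowl below 0.052 m or distance between each of ice1, ice2, ice6 and scoop_bowl below 0.052 m or distance between each of ice1, ice3, ice4 and scoop_bowl below 0.052 m) or (distance between each of ice1, ice3, ice5 and scoop_bowl below 0.052 m or distance between each of ice1, ice3, ice6 and scoop_bowl below 0.052 m or distance between each of ice1, ice4, ice5 and scoop_bowl below 0.052 m or distance between each of ice1, ice4, ice6 and scoop_bowl below 0.052 m or distance between each of ice1, ice5, ice6 and scoop_bowl below 0.052 m or distance between each of ice2, ice3, ice4 and scoop_bowl below 0.052 m or distance between each of ice2, ice3, ice5 and scoop_bowl below 0.052 m or distance between each of ice2, ice3, ice6 and scoop_bowl below 0.052 m or distance between each of ice2, ice4, ice5 and scoop_bowl below 0.052 m or distance between each of ice2, ice4, ice6 and scoop_bowl below 0.052 m or distance between each of ice2, ice5, ice6 and scoop_bowl below 0.052 m or distance between each of ice3, ice4, ice5 and scoop_bowl below 0.052 m or distance between each of ice3, ice4, ice6 and scoop_bowl below 0.052 m or distance between each of ice3, ice5, ice6 and scoop_bowl below 0.052 m or distance between each of ice4, ice5, ice6 and scoop_bowl below 0.052 m)) and (distance between ice0 and scoop_bowl below 0.052 m or (x of ice0 in the frame of ice_pan between -0.118 and 0.118 m and y of ice0 in the frame of ice_pan between -0.056 and 0.056 m and z of ice0 in the frame of ice_pan below 0.07 m)) and (distance between ice1 and scoop_bowl below 0.052 m or (x of ice1 in the frame of ice_pan between -0.118 and 0.118 m and y of ice1 in the frame of ice_pan between -0.056 and 0.056 m and z of ice1 in the frame of ice_pan below 0.07 m)) and (distance between ice2 and scoop_bowl below 0.052 m or (x of ice2 in the frame of ice_pan between -0.118 and 0.118 m and y of ice2 in the frame of ice_pan between -0.056 and 0.056 m and z of ice2 in the frame of ice_pan below 0.07 m)) and (distance between ice3 and scoop_bowl below 0.052 m or (x of ice3 in the frame of ice_pan between -0.118 and 0.118 m and y of ice3 in the frame of ice_pan between -0.056 and 0.056 m and z of ice3 in the frame of ice_pan below 0.07 m)) and (distance between ice4 and scoop_bowl below 0.052 m or (x of ice4 in the frame of ice_pan between -0.118 and 0.118 m and y of ice4 in the frame of ice_pan between -0.056 and 0.056 m and z of ice4 in the frame of ice_pan below 0.07 m)) and (distance between ice5 and scoop_bowl below 0.052 m or (x of ice5 in the frame of ice_pan between -0.118 and 0.118 m and y of ice5 in the frame of ice_pan between -0.056 and 0.056 m and z of ice5 in the frame of ice_pan below 0.07 m)) and (distance between ice6 and scoop_bowl below 0.052 m or (x of ice6 in the frame of ice_pan between -0.118 and 0.118 m and y of ice6 in the frame of ice_pan between -0.056 and 0.056 m and z of ice6 in the frame of ice_pan below 0.07 m)) and distance of copper_mug from where it was at the start of the episode below 0.02 m and angle between copper_mug's own z axis and vertical below 0.1 rad and contact force between each of ice_scoop, the arm, the fingers and copper_mug below 0.05 N and contact force between ice_scoop and spice_a below 0.05 N and contact force between ice_scoop and pepper_mill below 0.05 N and contact force between ice_scoop and spice_c below 0.05 N and contact force between ice_scoop and vanilla_bottle below 0.05 N and distance of each of spice_a, pepper_mill, spice_c, vanilla_bottle from where it was at the start of the episode below 0.03 m and angle between each of spice_a, pepper_mill, spice_c, vanilla_bottle's own z axis and vertical below 0.2 rad); the arm keeps its last pose, push and grip.
It fails at once if the fingers touched the ice (contact force between the fingers and ice0 above 1 N or contact force between the fingers and ice1 above 1 N or contact force between the fingers and ice2 above 1 N or contact force between the fingers and ice3 above 1 N or contact force between the fingers and ice4 above 1 N or contact force between the fingers and ice5 above 1 N or contact force between the fingers and ice6 above 1 N).
It fails at once if a jar of the row was knocked over or pushed away (angle between any of spice_a, pepper_mill, spice_c, vanilla_bottle's own z axis and vertical above 0.3 rad or distance of any of spice_a, pepper_mill, spice_c, vanilla_bottle from where it was at the start of the episode above 0.04 m).
It fails at once if the mug was tipped or pushed away (angle between copper_mug's own z axis and vertical above 0.3 rad or distance of copper_mug from where it was at the start of the episode above 0.03 m).
It also fails if it takes over 64 s, if anything falls off the work surface, if the arm or the gripper's body presses on something with over 40 N, if the wrist force passes 120 N, or if a joint passes its speed limit or range.

## Working session

There is one attempt and no reset: what is moved stays moved. The work goes in short steps, each a Python script; the robot and the scene stay as the last script left them, time stands still between calls to the robot, and variables do not carry over. Pictures are saved under pics/ and viewed, at most 10 in all, crops included, and the job is handed in when it is done.

```bash
ls; mkdir -p pics
cat > h.py <<'E'
import numpy as np, cv2
from plant import arm, eyes
from scipy.spatial.transform import Rotation as R
def ray(im,uv):
    K=im["camera_matrix"];k=float(im["k1"]);K=np.array(K)
    p=np.array([(uv[0]-K[0,2])/K[0,0],(uv[1]-K[1,2])/K[1,1]]);q=p.copy()
    for _ in range(30): q=p/(1+k*(q@q))
    Rm=cv2.Rodrigues(np.array(im["rvec"],float))[0];t=np.array(im["tvec"],float).ravel()
    return -Rm.T@t, Rm.T@np.r_[q,1]
def onz(im,uv,z):
    o,d=ray(im,uv); return o+d*(z-o[2])/d[2]
def proj(im,P):
    Rm=cv2.Rodrigues(np.array(im["rvec"],float))[0];t=np.array(im["tvec"],float).ravel()
    c=Rm@np.array(P)+t;q=c[:2]/c[2];q=q*(1+float(im["k1"])*(q@q));K=np.array(im["camera_matrix"])
    return np.array([K[0,0]*q[0]+K[0,2],K[1,1]*q[1]+K[1,2]])
E
python3 - <<'E'
from h import *
import pickle
d={n:eyes.get_image(n) for n in("scene","top")}
pickle.dump(d,open("im0.pkl","wb"))
for n in d:
    print(n,d[n]["camera_matrix"],d[n]["k1"],ray(d[n],(256,192)))
    cv2.imwrite(f"pics/{n}0.png",cv2.resize(d[n]["img"],(800,600),interpolation=cv2.INTER_CUBIC))
s=arm.sense();print(s,arm.tcp_to_tips)
E
```

```text
pics
scene [[428.89112134   0.         250.61627036]
 [  0.         428.89112134 196.43187294]
 [  0.           0.           1.        ]] -0.010342341427741573 (array([0.04002775, 0.97503977, 0.89457298]), array([ 0.34363422, -0.7072951 , -0.61799151]))
top [[401.8699986    0.         256.28105198]
 [  0.         401.8699986  188.32391925]
 [  0.           0.           1.        ]] -0.1231176946288075 (array([0.37800269, 0.06409731, 1.22877652]), array([ 0.10950983, -0.01111943, -0.99396586]))
{'time_s': 0.1, 'qpos': array([ 1.1514712 ,  0.41788186, -0.01027864,  1.61410651,  0.00469484,
        1.11068881, -0.05299328]), 'dq': array([ 0.00051175, -0.00184773, -0.00214994, -0.00047918,  0.00041746,
        0.00109461,  0.00301554]), 'joint_torque': array([ 6.72918013e-04, -8.52585268e+01,  6.39329385e-01, -4.26694286e+01,
       -4.89187567e-02,  1.64656795e-02,  2.61459888e-05]), 'tcp_pos': array([ 0.23042422, -0.5806318 ,  0.21891132]), 'tool_rot': array([-3.14053528e+00,  8.92404211e-05,  3.77815283e-01]), 'ft_force': array([ 0.14446623, -0.76050315,  0.55929094]), 'torque': array([-0.04902331, -0.04511298,  0.02372686]), 'grip_force': 0.0, 'gripper_width': 0.09349059095626625} 0.014
```

View pics/top0.png

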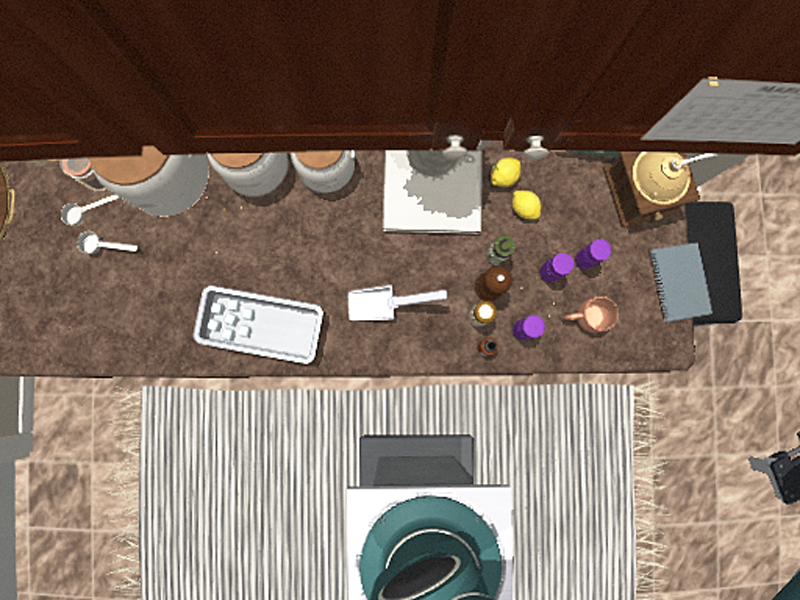

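View pics/scene0.png

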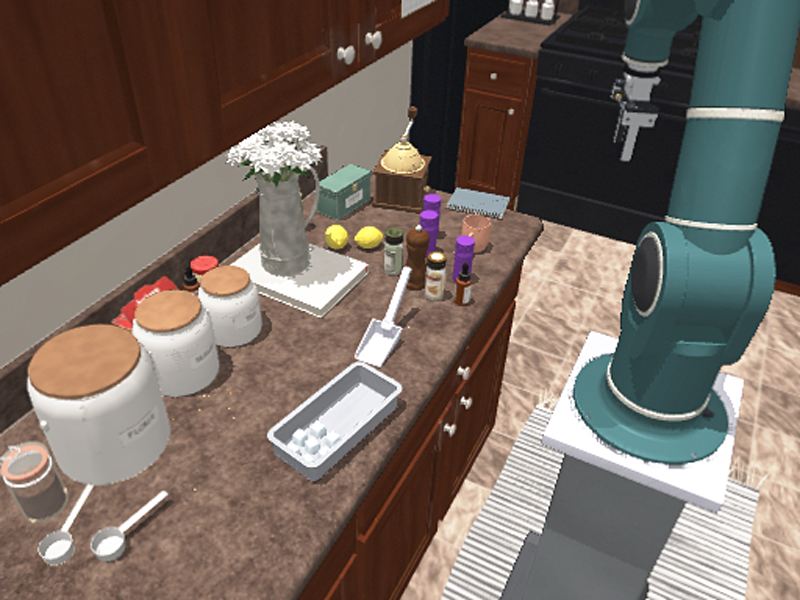

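The top view (800 px scale) shows the pan at (258,325) with cubes at its left end. The scoop's bowl is at (371,303) and its handle end at (445,296).
- **Row:** green-capped jar (503,248), mill (495,282), pale jar (485,312), dropper bottle (488,346).
- **Mug:** (598,314), handle to the left.
- **spice_a candidates:** the green/dark-capped jar (503,248), or one of the purple ones at (558,267), (595,253) and (530,327). The purple ones are the decoys, so spice_a is the (503,248) jar in the row.

I'll confirm this in a crop.

Run:
```python
from h import *
import pickle
d=pickle.load(open("im0.pkl","rb"));t=d["top"]["img"]
a=cv2.resize(t[140:240,215:415],None,fx=4,fy=4,interpolation=cv2.INTER_CUBIC)
cv2.imwrite("pics/crop1.png",a)
T=d["top"]
for n,(u,v),z in [("pan",(258,325),.048),("bowl",(371,303),0.01),("mug",(600,313),.072),("hend",(445,296),.11),("spa",(505,243),.105),("mill",(499,274),.15),("spc",(485,310),.105),("van",(488,345),.102),("p1",(560,263),.105),("p2",(598,248),.105),("p3",(533,325),.105)]:
    print(n,onz(T,(u*.64,v*.64),z).round(3))
```

```text
pan [0.463 0.32  0.048]
bowl [0.507 0.107 0.01 ]
mug [ 0.478 -0.324  0.072]
hend [ 0.508 -0.029  0.11 ]
spa [ 0.605 -0.142  0.105]
mill [ 0.541 -0.121  0.15 ]
spc [ 0.482 -0.102  0.105]
van [ 0.419 -0.106  0.102]
p1 [ 0.568 -0.243  0.105]
p2 [ 0.595 -0.316  0.105]
p3 [ 0.454 -0.188  0.105]
```

View pics/crop1.png

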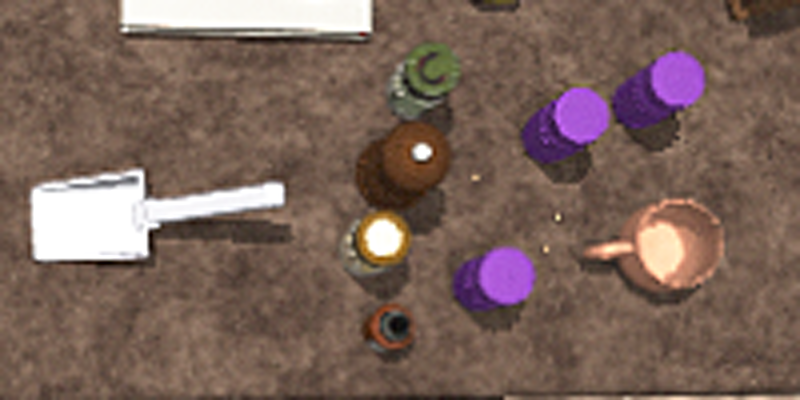

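The crop confirms that the dark-green-capped clear jar in the row is spice_a and the purple jars are decoys. The mill, the pale jar (gold ring cap) and the dropper bottle complete the row. Next I'll check reach for the key poses and move above the scoop.

```bash
cat >> h.py <<'E'
G=np.array([-.095,0,.067])
def tool(lip,th,p=0,flip=0,g=None):
    """TCP pose holding the scoop with its lip at `lip`, lip heading th, lip-up pitch p"""
    g=G if g is None else g
    Rs=R.from_euler('z',th)*R.from_euler('y',-p)
    pos=np.array(lip)+Rs.apply(g-np.array([.042,0,0]))
    return pos,(Rs*R.from_euler('z',np.pi*flip)*R.from_euler('x',np.pi)).as_euler('xyz')
def lipof(th,s=None,g=None):
    g=G if g is None else g
    s=s or arm.sense()
E
sed -i '/^def lipof/,$d' h.py
python3 - <<'E'
from h import *
b=np.pi/2
for f in (0,1):
  for n,lip,th,p in [("grip",(.507,.149,0),b,0),("above",(.507,.149,.25),b,0),("scoop0",(.463,.325,.01),b+.1,-.25),("scoop1",(.46,.42,.005),b+.1,-.1),("up",(.46,.42,.01),b+.1,.25),("lift",(.46,.40,.25),b+.1,.2),("mid",(.55,.1,.25),.8,.2),("row",(.55,-.1,.25),.4,.2),("fin0",(.478,-.324,.092),.2,.15),("fin1",(.478,-.324,.092),0,.15),("fin2",(.478,-.324,.092),-.5,.15)]:
    q=arm.ik(*tool(lip,th,p,f)); print(f,n,None if q is None else np.round(q,2))
s=arm.sense()
arm.move_straight(s["tcp_pos"]+np.array([0,0,.14]))
for P in ((.42,-.25,.36),(.47,.03,.30)):
    arm.goto(P,tool((0,0,0),b,0,0)[1])
W=eyes.get_image("wrist");import pickle;pickle.dump(W,open("w0.pkl","wb"))
cv2.imwrite("pics/w0.png",W["img"]);print(arm.sense()["qpos"],ray(W,(256,192)),arm.sense()["time_s"])
E
```

```text
0 grip [ 0.4   0.49 -0.59  2.01  0.39  0.76 -0.42]
0 above [ 0.53  0.17 -0.69  1.76  0.11  1.26 -0.19]
0 scoop0 [ 0.23  0.75 -1.15  1.88  0.9   1.29 -1.19]
0 scoop1 [ 0.06  0.7  -0.97  1.84  0.74  1.07 -1.14]
0 up [ 0.21  0.66 -0.83  1.99  0.41  0.62 -0.71]
0 lift [ 0.54  0.38 -1.21  1.77  0.2   1.13 -0.6 ]
0 mid [ 0.67 -0.04 -0.6   2.02 -0.2   1.04 -0.6 ]
0 row [ 0.76 -0.06 -0.35  2.04 -0.19  1.03 -0.67]
0 fin0 [ 0.94  0.25 -0.12  2.08 -0.15  0.74 -0.44]
0 fin1 [ 0.87  0.19 -0.1   2.15 -0.13  0.7  -0.7 ]
0 fin2 [ 0.66  0.11 -0.1   2.25  0.    0.63 -1.51]
1 grip [-0.9   0.71  1.08  2.05 -0.83  0.9  -2.49]
1 above [ 0.93  0.3  -1.21  1.75  0.3   1.3   2.79]
1 scoop0 [ 0.2   0.7  -1.09  1.88  0.85  1.25  1.98]
1 scoop1 [ 0.13  0.77 -1.09  1.84  0.84  1.14  1.94]
1 up [ 0.38  0.81 -1.09  1.98  0.74  0.73  2.18]
1 lift [ 0.46  0.32 -1.08  1.78  0.12  1.12  2.61]
1 mid [-1.06 -0.17  1.02  2.06  0.01  1.03  2.33]
1 row [-0.73 -0.21  1.02  2.07  0.06  1.03  2.23]
1 fin0 [ 1.4   0.3  -0.66  2.07  0.09  0.75  2.49]
1 fin1 [ 1.33  0.23 -0.61  2.14  0.05  0.7   2.28]
1 fin2 [ 1.07  0.14 -0.53  2.24  0.1   0.64  1.54]
[ 0.5364499   0.10226172 -0.70426689  1.8579777   0.07094156  1.20636188
 -0.19293638] (array([0.4704085 , 0.09941776, 0.4652043 ]), array([ 7.03606065e-04, -2.43857093e-01, -9.69813075e-01])) 3.7667
```

View pics/w0.png

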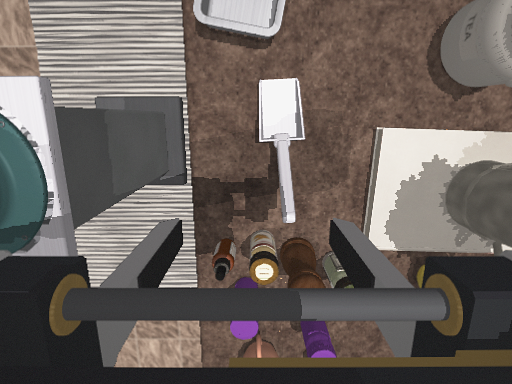

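The wrist view shows the scoop with its lip at rows 78–80 (columns 260–296), back wall at row ~138 and handle from (280,140) to (290,220). The pan is above it and the row of jars below. I'll measure the scoop from the mask.

Run:
```python
from h import *
import pickle
W=pickle.load(open("w0.pkl","rb"))
m=cv2.inRange(cv2.cvtColor(W["img"],cv2.COLOR_BGR2HSV),(0,0,125),(180,45,255))
m[:65]=0;m[240:]=0;m[:,:235]=0;m[:,330:]=0
n,l,st,c=cv2.connectedComponentsWithStats(m);k=1+np.argmax(st[1:,4]);m=(l==k)
print(st[k])
ext={}
for r in range(st[k][1],st[k][1]+st[k][3]):
    x=np.where(m[r])[0]; ext[r]=(x.min(),x.max())
    if r%6==0 or r<84 or r>st[k][1]+st[k][3]-4: print(r,x.min(),x.max())
```

```text
[ 259   78   46  145 3449]
78 284 297
79 260 297
80 260 298
81 259 299
82 259 299
83 259 299
84 259 299
90 259 300
96 259 300
102 259 300
108 259 301
114 259 302
120 259 303
126 259 303
132 259 304
138 259 304
144 274 289
150 278 288
156 278 289
162 279 289
168 279 290
174 280 290
180 280 291
186 283 292
192 284 292
198 285 293
204 285 293
210 286 294
216 284 295
220 283 295
221 283 294
222 283 293
```

Run:
```python
from h import *
import pickle
from scipy.optimize import least_squares
W=pickle.load(open("w0.pkl","rb"));T=pickle.load(open("im0.pkl","rb"))["top"]
for u in [(259.5,79.5),(298,78.5)]: print(onz(W,u,.001))
# scoop points -> wrist pixels: lip corners, handle centreline (column at given rows), end
def w(p,P): return proj(W,np.r_[p[:2],0]+R.from_euler('z',p[2]).apply(P))
def hp(x): return np.array([x,0,.026+(-.040-x)*.84+.0117])
def res(p):
    e=list(w(p,[.042,.0,0.0006])-[278.7,78.5])
    for r,c in [(165,284.5),(174,285),(192,288),(204,289),(213,290)]:
        xs=np.linspace(-.04,-.14,60);q=np.array([w(p,hp(x)) for x in xs])
        e.append(np.interp(r,q[:,1],q[:,0])-c)
    e.append((w(p,[-.1458,0,.103])-[290,222.5])[1])
    return e
s=least_squares(res,[.507,.107,1.5]);print(s.x,np.round(s.fun,2))
p=s.x
print("top check", proj(T,np.r_[p[:2],0]+R.from_euler('z',p[2]).apply([.042,0,0])), proj(T,np.r_[p[:2],0]+R.from_euler('z',p[2]).apply([-.14,0,.11])))
```

```text
[0.47623455 0.15226872 0.001     ]
[0.53248623 0.15353549 0.001     ]
[0.50582301 0.11261431 1.62048943] [-0.38 -0.67  0.51  0.88 -0.39 -0.23 -0.37  0.7 ]
top check [222.12314094 195.4018635 ] [284.01683998 187.68644387]
```

Run:
```python
from h import *
import pickle
arm.goto((.46,.28,.27),tool((0,0,0),np.pi/2)[1])
W=eyes.get_image("wrist");pickle.dump(W,open("w1.pkl","wb"))
cv2.imwrite("pics/w1.png",cv2.resize(W["img"],(800,600),interpolation=cv2.INTER_CUBIC));print(arm.sense()["time_s"])
```

```text
4.8083
```

View pics/w1.png

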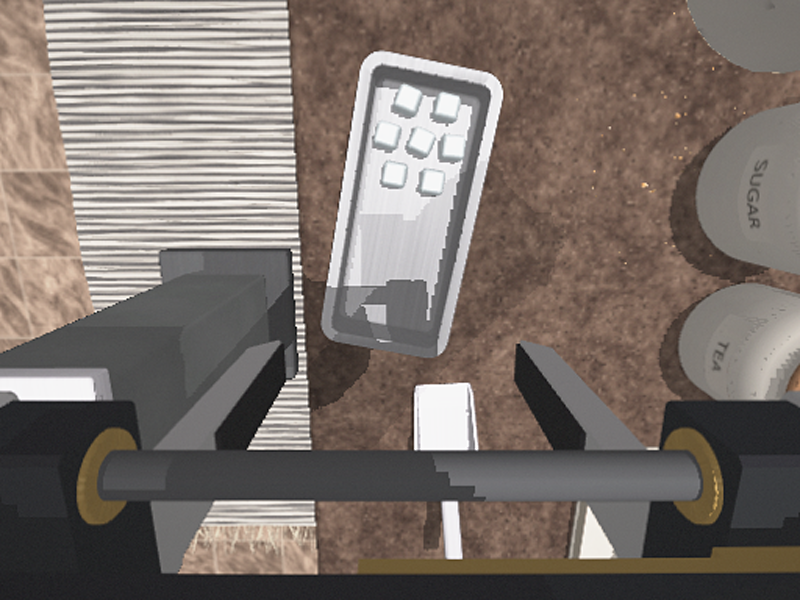

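The wrist view (800 px) shows the pan flange edges: left (360,70)–(323,325), right (501,95)–(447,345), top (385,52)–(485,72), bottom (335,345)–(430,357). The cubes are at (408,98), (447,107), (387,135), (421,141), (453,147), (394,175) and (431,181).

Run:
```python
from h import *
import pickle
W=pickle.load(open("w1.pkl","rb"))
f=lambda u,v,z=.048: onz(W,(u*.64,v*.64),z)[:2]
L=[f(360,70),f(323,325)];Rr=[f(501,95),f(447,345)];T=[f(385,52),f(485,72)];B=[f(335,345),f(430,357)]
ang=lambda a,b:np.arctan2(*(a-b)[::-1])
print("ang",ang(*L),ang(*Rr),ang(*T)+0,ang(*B))
th=(ang(*L)+ang(*Rr))/2
ex=np.array([np.cos(th),np.sin(th)]);ey=np.array([-ex[1],ex[0]])
m=lambda S,e:np.mean(S,0)@e
print("len",m(T,ex)-m(B,ex),"wid",m(L,ey)-m(Rr,ey))
c=ex*(m(T,ex)+m(B,ex))/2+ey*(m(L,ey)+m(Rr,ey))/2
print("pan",c,th)
for u in [(408,98),(447,107),(387,135),(421,141),(453,147),(394,175),(431,181)]:
    d=f(*u,.022)-c; print(round(d@ex,4),round(d@ey,4))
```

```text
ang 1.3918686013261625 1.3906541191427855 2.959092310042538 3.0059449641125062
len 0.23582307196770574 wid 0.1094280325715421
pan [0.46677997 0.3217934 ] 1.3912613602344739
0.0935 0.0156
0.0924 -0.0174
0.062 0.0277
0.0624 -0.0012
0.0624 -0.0287
0.0312 0.0163
0.0319 -0.0158
```

Pan found at (0.467, 0.322), yaw 1.391, with the cubes laid out 2-3-2. Now I'll grip the scoop.

Run:
```python
from h import *
import pickle
o=np.array([.5058,.1118,0]);th=1.62
lip=o+R.from_euler('z',th).apply([.042,0,0])
pos,ori=tool(lip,th)
arm.goto(pos+[0,0,.2],ori)
arm.move_gripper(.06)
print(arm.move_straight(pos+[0,0,.001],max_speed=.12,contact_N=8))
arm.move_gripper(0,60)
s=arm.sense();print(s["tcp_pos"],pos,s["gripper_width"],s["grip_force"],s["ft_force"])
arm.move_straight(pos+[0,0,.14],max_speed=.12)
s=arm.sense();print(s["gripper_width"],s["grip_force"],s["ft_force"],s["time_s"])
W=eyes.get_image("wrist");pickle.dump(W,open("w2.pkl","wb"))
cv2.imwrite("pics/w2.png",W["img"])
l=lip+[0,0,.14];y=R.from_euler('z',th).apply([0,.027,0])
print("pred",proj(W,l),proj(W,l+y),proj(W,l-y))
```

```text
False
[0.51044138 0.0169066  0.06798786] [0.51047246 0.01691497 0.067     ] 0.015231072527226592 59.995014667510986 [-0.20713258  0.56877623  0.28380114]
0.01548403753426678 59.99466419219971 [ 0.56854934  0.17819505 -0.98902985] 10.4167
pred [256.24222578  19.17683739] [217.55133039  19.22891805] [294.94206935  19.17483176]
```

View pics/w2.png

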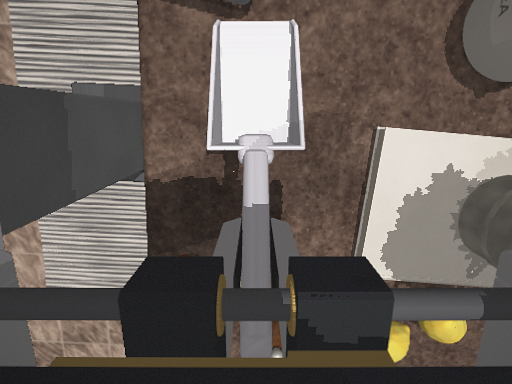

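Held straight: the lip is at row 21, columns 216–300, against a prediction of row 19, column 256, so the grip offset is within ~1 mm. Now I'll scoop down the pan's centre.

```bash
cat >> h.py <<'E'
pc=np.array([.4668,.3218,0]);pt=1.391
def pan(x,y,z): return pc+R.from_euler('z',pt).apply([x,y,z])
def mv(lip,th,p,v=.1,c=None):
    pos,ori=tool(lip,th,p); return arm.move_straight(pos,ori,max_speed=v,contact_N=c)
E
python3 - <<'E'
from h import *
import pickle
P=-.14
arm.goto(*tool(pan(3,0,0)*0+pan(.003,0,.10),pt,P))
mv(pan(.003,0,.02),pt,P,.12)
print("floor",mv(pan(.003,0,-.004),pt,P,.03,4))
s=arm.sense()
dz=s["tcp_pos"][2]-tool(pan(.003,0,0),pt,P)[0][2];print("lip z",dz,s["ft_force"])
z=dz-.0005
hit=mv(pan(.104,0,z),pt,P,.05,30)
s=arm.sense();x=(s["tcp_pos"]-tool(pan(0,0,z),pt,P)[0])@[np.cos(pt),np.sin(pt),0]
print(hit,"lip x",x,s["ft_force"],s["torque"],s["time_s"],s["gripper_width"])
W=eyes.get_image("wrist");pickle.dump(W,open("w3.pkl","wb"))
cv2.imwrite("pics/w3.png",W["img"])
E
```

```text
floor True
lip z 0.002115797319128976 [-0.01520341  1.80541391  3.45033462]
True lip x 0.0922015321423962 [ 0.69122404 -4.63233571  6.96317788] [-0.3596473   0.04417347 -0.03657237] 14.3 0.015279528640269881
```

View pics/w3.png

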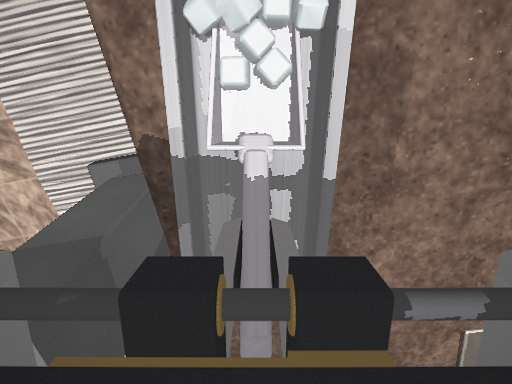

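Three cubes, at (256,40), (235,72) and (273,67), are well inside the bowl. Others sit at the lip, jammed against the end wall. I'll tilt back, ease away from the wall and lift.

Run:
```python
from h import *
import pickle
P=.22
mv(pan(.090,0,.012),pt,.04,.05)
mv(pan(.088,0,.027),pt,P,.06)
arm.wait(.3)
mv(pan(.070,0,.030),pt,P,.05)
mv(pan(.065,0,.17),pt,P,.10)
s=arm.sense();print(s["ft_force"],s["time_s"],s["gripper_width"],s["qpos"].round(2))
W=eyes.get_image("wrist");pickle.dump(W,open("w4.pkl","wb"))
cv2.imwrite("pics/w4.png",W["img"])
l=pan(.065,0,.17);print(proj(W,l))
```

```text
[ 0.40528838  0.62846019 -1.93799933] 17.675 0.01563962909716965 [ 0.54  0.36 -1.15  1.98  0.22  0.87 -0.87]
[255.95674553  18.95667262]
```

View pics/w4.png

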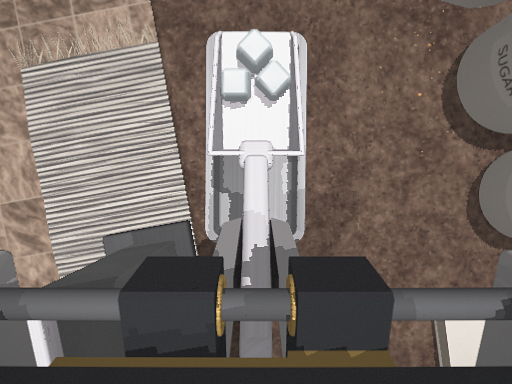

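Run:
```python
from h import *
import pickle
a=[cv2.resize(pickle.load(open(f"w{i}.pkl","rb"))["img"][5:185,190:322],None,fx=3,fy=3,interpolation=cv2.INTER_CUBIC) for i in (2,4)]
cv2.imwrite("pics/c4.png",np.hstack(a))
```

```text
(no output)
```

View pics/c4.png

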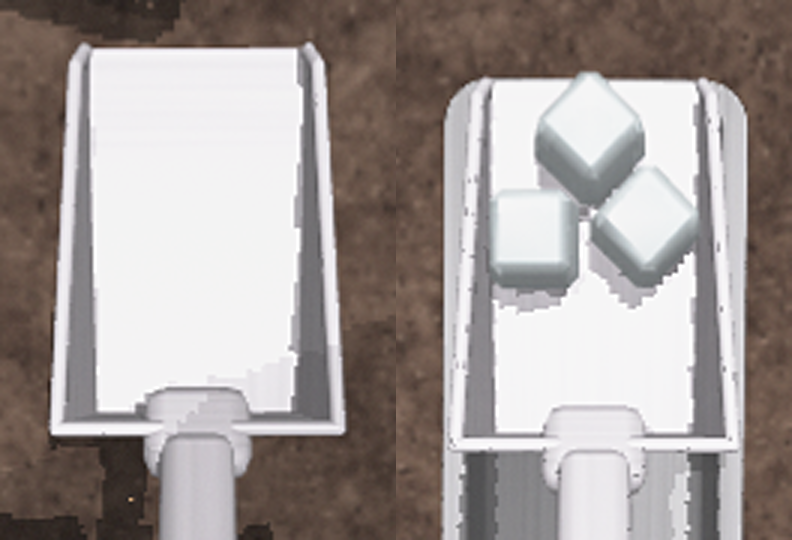

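Run:
```python
from h import *
import pickle
W2,W4=[pickle.load(open(f"w{i}.pkl","rb")) for i in (2,4)]
th=1.62;lip2=np.array([.5058,.1118,.141])+R.from_euler('z',th).apply([.042,0,0])
def pr(W,lip,th,p,a,P):
    Rs=R.from_euler('z',th)*R.from_euler('y',-p); o=np.array(lip)-Rs.apply([.042,0,0])
    c=np.array([-.095,0,.072]); return proj(W,o+Rs.apply(c+R.from_euler('y',a).apply(np.array(P)-c)))
for a in (0,.05,.1,.15,.2,.25,.3):
    print(a,[pr(W,l,t,p,a,P).round(1).tolist() for W,l,t,p in ((W2,lip2,th,0),(W4,pan(.065,0,.17),pt,.22)) for P in ((.042,0,.0006),(-.044,0,.034))])
```

```text
0 [[256.2, 18.4], [256.3, 148.1], [256.0, 18.7], [256.0, 147.6]]
0.05 [[256.2, 27.2], [256.3, 150.7], [256.0, 27.4], [256.0, 150.2]]
0.1 [[256.2, 35.8], [256.3, 153.5], [256.0, 35.9], [256.0, 152.9]]
0.15 [[256.2, 44.3], [256.3, 156.3], [256.0, 44.3], [256.0, 155.7]]
0.2 [[256.2, 52.6], [256.3, 159.2], [256.0, 52.6], [256.0, 158.7]]
0.25 [[256.2, 60.7], [256.3, 162.3], [256.0, 60.7], [256.0, 161.7]]
0.3 [[256.2, 68.8], [256.3, 165.4], [256.0, 68.7], [256.0, 164.8]]
```

The scoop slipped ~0.08 rad lip-down in the grip, so its true pitch is only 0.14. I'll model that and tilt back to 0.27, over the pan, so the cubes slide to the back wall.

```bash
cat >> h.py <<'E'
A=.08
def tool2(lip,th,p):
    Ra=R.from_euler('z',th)*R.from_euler('y',-p); Rt=R.from_euler('z',th)*R.from_euler('y',-p-A)
    pos=np.array(lip)+Ra.apply([-.137,0,.072])+Rt.apply([0,0,-.005])
    return pos,(Rt*R.from_euler('x',np.pi)).as_euler('xyz')
def mv2(lip,th,p,v=.1):
    pos,ori=tool2(lip,th,p); return arm.move_straight(pos,ori,max_speed=v)
E
python3 - <<'E'
from h import *
import pickle
mv2(pan(.06,0,.19),pt,.27,.06)
arm.wait(.6)
s=arm.sense();print(s["ft_force"],s["time_s"],s["qpos"].round(2))
W=eyes.get_image("wrist");pickle.dump(W,open("w5.pkl","wb"))
cv2.imwrite("pics/w5.png",cv2.resize(W["img"][0:190,170:342],None,fx=3,fy=3))
b=np.pi/2
for n,lip,th,p in [("a",(.52,.30,.24),1.3,.22),("mid",(.55,.1,.24),.9,.2),("row",(.56,-.1,.24),.5,.2),("r2",(.5,-.28,.22),.2,.2),("fin0",(.478,-.324,.092),.1,.17)]:
    q=arm.ik(*tool2(lip,th,p)); print(n,None if q is None else np.round(q,2),tool2(lip,th,p)[0].round(3))
E
```

```text
[-1.01924772 -1.18192226 -1.53064781] 18.725 [ 0.71  0.33 -1.23  2.03  0.04  0.79 -0.67]
a [ 0.88  0.23 -1.22  1.93 -0.05  0.97 -0.56] [0.48  0.157 0.276]
mid [ 1.07  0.   -0.92  2.02 -0.29  1.   -0.38] [ 0.459 -0.015  0.279]
row [ 1.71  0.02 -1.23  2.02 -0.26  0.98 -0.46] [ 0.431 -0.171  0.279]
r2 [ 1.64  0.06 -0.85  2.03 -0.24  0.93 -0.45] [ 0.356 -0.309  0.259]
fin0 [ 1.71  0.33 -0.96  2.14  0.13  0.65 -0.77] [ 0.333 -0.339  0.135]
```

View pics/w5.png

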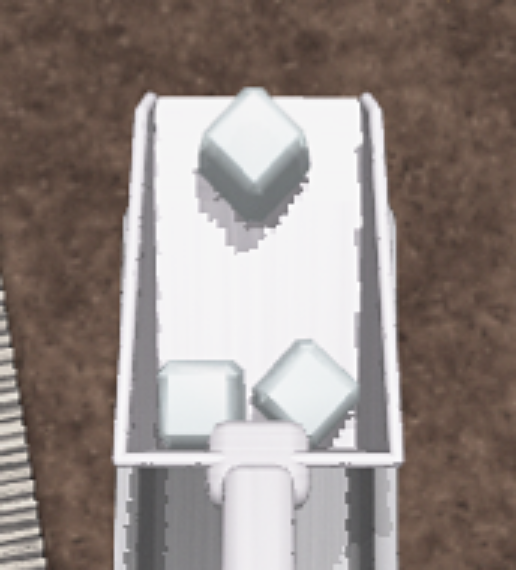

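The two rear cubes slid to the back wall. The front one, at crop (253,150), still sits on the tapered lip, so I'll tilt further.

Run:
```python
from h import *
import pickle
mv2(pan(.05,0,.20),pt,.42,.06)
arm.wait(.7)
s=arm.sense();print(s["ft_force"],s["time_s"],s["qpos"].round(2))
W=eyes.get_image("wrist");pickle.dump(W,open("w6.pkl","wb"))
g=W["img"][0:190,170:342]
c=cv2.cvtColor(g,cv2.COLOR_BGR2HSV)
# cubes are slightly cyan: hue ~90, sat>8
m=cv2.inRange(c,(75,12,120),(110,70,255));m=cv2.morphologyEx(m,cv2.MORPH_OPEN,np.ones((3,3)))
n,l,st,ce=cv2.connectedComponentsWithStats(m)
print([(st[i][:5].tolist()) for i in range(1,n) if st[i][4]>60])
```

```text
[ 0.73294349 -0.50519977 -1.52499566] 19.925 [ 0.85  0.35 -1.25  2.11 -0.16  0.67 -0.4 ]
[[75, 126, 6, 12, 63]]
```

I've used all my picture views, so I'll check this numerically.

Run:
```python
from h import *
import pickle
W5,W6=[pickle.load(open(f"w{i}.pkl","rb"))["img"].astype(int) for i in (5,6)]
print("w5 front cube",W5[50,254],W5[66,254],"back",W5[133,237],W5[130,272],"floor",W5[90,254],W5[60,232])
for n,w in(("5",W5),("6",W6)):
    d=w[...,1]-w[...,2]   # G-R
    for c in (228,237,246,254,263,272,281): print(n,c,"".join("#" if d[r,c]>=5 else "." for r in range(20,160,2)))
```

```text
w5 front cube [241 240 239] [120 118 115] back [241 240 237] [242 241 238] floor [245 244 245] [245 245 245]
5 228 ..................................................#..........###......
5 237 .............###..................................#.........#.###.....
5 246 ........#.......####..............................##########..........
5 254 .....#..............###.#.#...........................................
5 263 .........#......###..##...........................####....##..........
5 272 ...............###.............................##.........#####.......
5 281 ...................................................##.....###.........
6 228 ..................................................#...#...###.##......
6 237 ..................................................#........####.......
6 246 .....................................##..#.#.##...##########..........
6 254 ..........................................########....................
6 263 .....................................#.......####.####...###..........
6 272 ..........................................##...##.......#.#####.......
6 281 ..................................................###.#######.........
```

The third cube has now slid to the back as well: its edges are at rows 94–118, and nothing is left near the lip. Next I'll measure the mug mouth and carry the scoop over.

Run:
```python
from h import *
import pickle
from scipy.optimize import least_squares
d=pickle.load(open("im0.pkl","rb"))
for n,roi in (("top",(180,225,365,405)),("scene",(130,165,285,320))):
    im=d[n];hsv=cv2.cvtColor(im["img"],cv2.COLOR_BGR2HSV)
    m=cv2.inRange(hsv,(3,60,110),(16,190,255));k=np.zeros_like(m);k[roi[0]:roi[1],roi[2]:roi[3]]=255;m&=k
    m=cv2.morphologyEx(m,cv2.MORPH_CLOSE,np.ones((3,3)))
    c=max(cv2.findContours(m,0,1)[0],key=cv2.contourArea)[:,0]
    P=np.array([onz(im,u+0.0,.072)[:2] for u in c]); o=ray(im,(256,192))[0][:2]
    c0=np.array([.476,-.324])
    for _ in range(5):
        out=(c0-o)/np.linalg.norm(c0-o); v=P-c0
        sel=(v@out>np.linalg.norm(v,axis=1)*.35)
        c0=least_squares(lambda q:np.linalg.norm(P[sel]-q,axis=1)-.034,c0,loss="soft_l1",f_scale=.002).x
    print(n,cv2.boundingRect(c),c0,sel.sum(),np.abs(np.linalg.norm(P[sel]-c0,axis=1)-.034).mean())
for lip,th,p,v in [((.50,.32,.235),1.3,.27,.10),((.55,.13,.24),.95,.25,.13),((.56,-.10,.24),.5,.25,.13),((.50,-.28,.23),.15,.25,.13)]:
    try: mv2(lip,th,p,v)
    except arm.Unreachable as e: print("unreach",lip,e); break
    s=arm.sense();print(s["time_s"],s["qpos"].round(2),s["ft_force"].round(2))
pickle.dump({n:eyes.get_image(n) for n in("scene","top","wrist")},open("im7.pkl","wb"))
```

```text
top (365, 180, 40, 45) [ 0.50548664 -0.35731475] 32 0.004157991255847398
scene (285, 130, 35, 35) [ 0.52559677 -0.31491987] 32 0.011116910128515086
20.8667 [ 0.91  0.18 -1.24  2.   -0.16  0.9  -0.48] [-0.39 -0.61 -0.94]
22.3 [ 1.23  0.02 -1.11  2.04 -0.33  0.95 -0.33] [-0.17  1.05 -1.98]
23.8583 [ 1.43 -0.01 -0.91  2.05 -0.35  0.94 -0.36] [-0.11  1.05 -1.71]
25.175 [ 1.59  0.01 -0.75  2.07 -0.34  0.91 -0.39] [ 0.56  0.27 -1.37]
```

```bash
cat > mug.py <<'E'
from h import *
import pickle
from scipy.optimize import least_squares
d=pickle.load(open("im0.pkl","rb"))
for n,roi in (("top",(180,225,355,405)),("scene",(130,168,285,320))):
    im=d[n];g=im["img"].astype(int)
    m=((g[...,2]-g[...,0]>45)&(g[...,2]>115)&(abs(g[...,0]-g[...,1])<70)).astype(np.uint8)*255
    k=np.zeros_like(m);k[roi[0]:roi[1],roi[2]:roi[3]]=255;m&=k
    c=max(cv2.findContours(m,0,1)[0],key=cv2.contourArea)[:,0]
    print(n)
    for r in range(roi[0],roi[1]): print(r,"".join("#" if x else "." for x in m[r,roi[2]:roi[3]]))
    P=np.array([onz(im,u+0.0,.072)[:2] for u in c]); o=ray(im,(256,192))[0][:2]
    c0=np.array([.476,-.324])
    for _ in range(8):
        out=(c0-o)/np.linalg.norm(c0-o); v=P-c0
        sel=(v@out>np.linalg.norm(v,axis=1)*.1)
        c0=least_squares(lambda q:np.linalg.norm(P[sel]-q,axis=1)-.034,c0,loss="soft_l1",f_scale=.002).x
    print(n,cv2.boundingRect(c),c0,sel.sum(),np.abs(np.linalg.norm(P[sel]-c0,axis=1)-.034).mean())
E
python3 mug.py
python3 - <<'E'
from h import *
import pickle
W=pickle.load(open("im7.pkl","rb"))["wrist"];w=W["img"].astype(int)
l=np.array((.50,-.28,.23));print("lip pred",proj(W,l))
print("col256",[w[r,256].tolist() for r in range(10,46,2)])
d=w[...,1]-w[...,2]
for c in (228,237,246,254,263,272,281): print(c,"".join("#" if d[r,c]>=5 else "." for r in range(20,160,2)))
E
```

```text
top
180 ..................................................
181 ..................................................
182 ..................................................
183 ..................................................
184 ..................................................
185 .............................#....................
186 #.................................................
187 ..#..............................................#
188 ..................................................
189 ..........................#.###.#.................
190 .........................#########................
191 .....................#########...###..............
192 ...................##############..##.............
193 ..................#################..#............
194 .................###################.###..........
195 ................########################..........
196 ................#####################.............
197 ...............##########################.........
198 ...............##########################.........
199 ...............##########################......
[... 3207 characters left out ...]
, 82, 103], [72, 81, 103], [77, 88, 110], [72, 83, 105], [196, 198, 205], [246, 245, 246], [244, 244, 244], [244, 243, 244], [244, 244, 244], [244, 244, 244], [245, 244, 244]]
228 ..................................................#...........##......
237 ..................................................#.........#####.....
246 .....................................##......###..##########..........
254 ..................................#.............##....................
263 .....................................###....####..##......##..........
272 ............................................#..#..........#..##.......
281 ..................................................###...#.###.........
```

Lip at row 32 vs predicted 34, so the grip is unchanged, and the cubes are still at the back. The mug mouth is at about (0.477, -0.322). Now the final placement.

Run:
```python
from h import *
import pickle
M=(.477,-.3225)
mv2((*M,.16),.1,.22,.10); mv2((*M,.093),.1,.19,.06); arm.wait(1)
s=arm.sense();print(s["time_s"],s["tcp_pos"],tool2((*M,.093),.1,.19)[0],s["ft_force"],s["grip_force"],s["qpos"].round(2))
d={n:eyes.get_image(n) for n in("scene","top","wrist")};pickle.dump(d,open("im8.pkl","wb"))
W=d["wrist"];w=W["img"].astype(int);print("lip pred",proj(W,(*M,.093)))
print([w[r,256].tolist() for r in range(24,44,2)])
e=w[...,1]-w[...,2]
for c in (228,237,246,254,263,272,281): print(c,"".join("#" if e[r,c]>=5 else "." for r in range(20,160,2)))
# mug rim visible ahead of lip in wrist view: copper mask; predicted rim far points
g=w;m=(g[...,2]-g[...,0]>45)&(g[...,2]>115)
for r in range(0,60,3): print(r,"".join("#" if x else "." for x in m[r,200:320:2]))
for a in (0,.6,1.2,-.6,-1.2,1.57,-1.57): print(a,proj(W,(M[0]+.034*np.cos(.1+a),M[1]+.034*np.sin(.1+a),.072)).round(1))
# scene: were jars moved?
a0=pickle.load(open("im0.pkl","rb"))
for n,p in [("spa",(505,243)),("mill",(499,274)),("spc",(485,310)),("van",(488,345)),("p3",(533,325))]:
    u,v=int(p[0]*.64),int(p[1]*.64);print(n,np.abs(a0["top"]["img"][v-6:v+7,u-6:u+7].astype(int)-d["top"]["img"][v-6:v+7,u-6:u+7]).mean())
```

```text
28.4417 [ 0.33092624 -0.33716141  0.1330036 ] [ 0.33093462 -0.33715542  0.13301178] [-0.49423746  0.6630623  -1.96549925] 59.99692618846893 [ 1.5   0.26 -0.69  2.16 -0.09  0.62 -0.56]
lip pred [255.31102368  33.41702832]
[[67, 81, 113], [67, 81, 114], [66, 80, 113], [68, 80, 113], [201, 203, 214], [247, 246, 246], [245, 245, 245], [245, 245, 245], [245, 245, 245], [245, 245, 245]]
228 ..................................................##...........##.....
237 ..................................................#...........###.....
246 .....................................##......##...##########..........
254 ..................................#..............####.................
263 .....................................##......###...#......##..........
272 ..........................................###..#..............#.......
281 ..................................................##......##..........
0 ............................................................
3 ............................................................
6 ............................................................
9 
[... 626 characters left out ...]
..........
39 ............................................................
42 ............................................................
45 ............................................................
48 #######.....................................................
51 #######.....................................................
54 #######.....................................................
57 .....##.....................................................
0 [255.3   6.5]
0.6 [231.7  13.7]
1.2 [216.3  32.8]
-0.6 [279.   13.7]
-1.2 [294.5  32.7]
1.57 [213.4  47.8]
-1.57 [297.4  47.7]
spa 3.2958579881656807
mill 4.603550295857988
spc 2.2406311637080867
van 3.5581854043392505
p3 3.329388560157791
```

The rim arc in the wrist view matches the prediction to within ~2 mm. The cubes are at the back, the jars are unmoved and the hold is firm, so I'm handing in.

```bash
python3 -c "
from h import *
print(arm.finish_job())"
```

```text
the job is handed in; nothing more can be done
None
```

I handed the job in with three ice cubes in the scoop, its lip about 20 mm above the middle of the copper mug, firmly held and tilted back about 0.19 rad; the mug and jars matched their starting positions in the last camera check, but I did not check that the other four cubes are still in the pan.

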